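# Feed the sample carriers home and close the keeper

## Robot

A 6-joint arm with a two-finger parallel gripper is mounted at the origin on the work surface. World frame = base frame: x ahead of the robot, y to its left, z up, the work surface at z = 0. Lengths are in m, angles in rad, forces in N, time in s.
With the tool pointing down it reaches from about 0.375 to 0.975 m from the base axis. Payload 3.8 kg.
Tool frame: the origin (TCP) lies between the finger pads; the fingertips stand 22 mm ahead of it and the grasp point (between the pads) lies 3 mm ahead of it (robot.tips_ahead is the distance from the TCP to the fingertips, in m); z points along the fingers, y is the line along which they close (so a half turn about z gives the same grasp; the last joint's range is limited). The gripper opens to 85 mm and grips with 20 to 120 N. Pads are 22 mm wide; open, the fingers measure 114 mm over their backs; the gripper's body (76 mm by 85 mm) begins 54 mm behind the grasp point. The pads swing forward as they close: fully open they stand 13 mm farther back than shut.
Start: joints at [1.309, 0.264, 1.604, -0, 1.274, -0.037], TCP at [0.15, 0.658, 0.253] pointing down, gripper open.
Joint ranges: [-2.63, 2.63], [-0.94, 2.18], [0.31, 2.57], [-1.31, 4.45], [0, 2.66], [-2.55, 2.55]. Speed limits (rad/s): [2.57, 2.57, 3.14, 3.14, 3.14, 3.14].

## Interface

Orientations are given as a unit quaternion [x, y, z, w].
In Python, from workcell import status, optics, ticket, robot gives the robot as it stands.
- The arm moves only by the shell command python3 -m handwheel 'ROWS' [OPENING]. ROWS is JSON, a list of rows, each an object with "offset": the shift along the world's x, y, z normalised to -1 to 1, where 1 is 0.12 m, a list of three; "angular": the turn, a rotation vector about the world's x, y, z normalised to -1 to 1, where 1 is pi/2 rad, a list of three. A call has 1 to 10 rows; each row is the pose to reach, as a shift and turn from the pose commanded when the call began; what a row does not reach only later rows make up. A row lasts 1/8 s, in which the tool goes at most 62.5 mm and 10.7 degrees, less where a joint would pass 70% of its speed; a pose out of reach is approached as far as the arm can. A call with a number of a shift or a turn outside -1 to 1 is refused whole. A call with a gripper value outside its range is refused whole. OPENING is the gripper's target within -1 to 1 (fully open at 1, half-way at 0, shut at -1), set as the call begins (- or left out, the last holds). The fingers move at their own pace and stop on an object; the grip force is fixed at half the most. Time passes only in rows, so rows that repeat a pose let the fingers close. It gives the time, the measured TCP pose, the force, the opening and the grip force at its end, in the units of the state.
- status.get_obs(): the state, without advancing time (a new reading comes with each control period).
- optics.read_camera(name): name is "scene" or "top" or "wrist"; returns a dict with "frame" (420x560x3 uint8, blue, green, red), "fx", "fy", "cx", "cy" (pixels), "R" (3x3) and "t" (3): a world point X has camera coordinates R X + t; the wrist camera has in their place "hand_eye" (4x4, takes a point from camera to tool coordinates, whose origin is the TCP and whose axes are the flange's). Camera axes: x right, y down, z forward; pixel columns grow to the right and rows downward; lengths in m; the calibration is good to about 2 mm. A picture is of the moment at which its call begins: read the wrist's pose just before it. There is no depth.
- ticket.close_job(): hands the job in; it is judged then, once.
The state is a dict: "t": time; "joint_pos": joint angles; "qvel": joint speeds; "tau": joint torques, N m; "tool_pos": TCP position; "eef_rot": TCP orientation; "ft_force": force on the tool from outside, world axes, zero at the start; "ft_torque": the same for the moment, N m; "opening": opening from 0.0 (shut) to 1.0 (fully open); "grasp_force": force on a finger pad.
Only numpy, scipy, OpenCV 4.12 (cv2) and the standard library are available. Lean on these libraries where they do the work, as an engineer would, in place of code of your own. Each camera call takes 0.05 s, during which the arm holds its last target. There are 200 camera calls.

## Task

On the loading rail, push the row of four sample carriers from behind with the fingertips, all together as one touching train, until the first one is fully home against the end stop. Then swing the keeper bar with a fingertip until it lies fully across the rail behind the last carrier. Do not lift or tip any carrier, and leave everything else on the bench where it is.

Things in the scene. Friction and masses are not known exactly. Their poses are not given: they have to be found in the camera images.
- rail: Aluminium rail fixed to the table, a straight open-topped channel. Origin on the table under its centre line; x runs along it to the end stop, y across, z up. Floor 6 mm above the table, from x = -160 mm (open rear end) to the stop. 43 mm wide inside, 51 mm outside; side wall tops 16 mm above the table. The keeper's bracket (26 x 20 mm, 24 mm tall) is on the -y side at x = -10 mm.
- rail_stop (a point): Middle of the end stop's face at the height of the channel's floor: rail x = +160 mm, y = 0. The stop is a steel block 55 mm wide, 15 mm thick, its top 46 mm above the table.
- carrier1: Sample carrier, first in the row, nearest the end stop: grey block 40 x 40 mm, 36 mm tall, in the channel (top 42 mm above the table), a capped tube fixed upright in it (22 mm tube, cap 26 mm across, top 64 mm above the table). 0.08 to 0.15 kg. Origin: centre of its underside; axes as the rail's. The row starts touching, 50 to 130 mm short of home; home is origin at rail x = 140 mm.
- carrier2: Sample carrier, second: grey block 40 x 40 mm, 36 mm tall, in the channel (top 42 mm above the table), a capped tube fixed upright in it (28 mm tube, cap 32 mm across, top 60 mm above the table). 0.08 to 0.15 kg. Origin: centre of its underside; axes as the rail's. The row starts touching, 50 to 130 mm short of home; home is origin at rail x = 100 mm.
- carrier3: Sample carrier, third: grey block 40 x 40 mm, 36 mm tall, in the channel (top 42 mm above the table), a capped tube fixed upright in it (20 mm tube, cap 24 mm across, top 65 mm above the table). 0.08 to 0.15 kg. Origin: centre of its underside; axes as the rail's. The row starts touching, 50 to 130 mm short of home; home is origin at rail x = 60 mm.
- carrier4: Sample carrier, last in the row, the one to push on: its rear face (-x of the rail) is free: grey block 40 x 40 mm, 36 mm tall, in the channel (top 42 mm above the table), a capped tube fixed upright in it (26 mm tube, cap 30 mm across, top 62 mm above the table). 0.08 to 0.15 kg. Origin: centre of its underside; axes as the rail's. The row starts touching, 50 to 130 mm short of home; home is origin at rail x = 20 mm.
- keeper (a joint): Keeper: steel bar swinging level on an upright pivot at the rail's -y side. 0 (hard stop) = closed, straight across the channel along rail +y, front face 5 mm behind the home row. Grows counter-clockwise from above: 1.57 = pointing along rail -x, 2.5 = fully open. Starts at 1.8 to 2.3; stays where left; about 1 N swings it. A carrier in its way blocks it.
- keeper_pivot (a point): Pivot axis of the keeper, at mid-height of the bar, 33.5 mm above the table; in the rail's frame at x = -10, y = -43 mm. The pivot boss is 16 mm across, its screw head tops out at 49 mm above the table.
- keeper_tip (a point): Free end of the keeper bar, on its centre line, 76 mm from the pivot, 33.5 mm above the table. The bar is 10 mm thick; its lower edge is 26.5 mm and its upper edge 40.5 mm above the table.
- spare_carrier: Bystander, to be left alone: an empty grey carrier block, 40 x 40 x 36 mm, standing on the table off the rail; not part of the row. Origin on its underside.
- vial: Bystander, to be left alone: small capped glass vial, 24 mm across, 55 mm tall. Origin on its underside.
- pot: Bystander, to be left alone: squat capped jar, 52 mm across, 60 mm tall. Origin on its underside.
- dish: Bystander, to be left alone: round clear dish with lid, 62 mm across, 18 mm tall. Origin on its underside.
- pen: Bystander, to be left alone: marker pen lying down, 145 mm long, 12 mm thick, lying along its x axis from -55 mm to +90 mm (cap). Origin on its underside.
- forceps: Bystander, to be left alone: steel forceps lying flat, 132 mm long, 8 mm high, lying along its x axis from -72 to +60 mm. Origin on its underside.
- bottle: Bystander, to be left alone: small bottle with cap, 44 mm across, 85 mm tall. Origin on its underside.
Not all that is in view belongs to the job. Leave any blue look-alike of the carrier4 alone. Leave any turquoise look-alike of the carrier2 alone.

How it is judged:
By the outcome, as a careful person would: the job done as asked, in the order asked, and still so for the second after the job is handed in, with the robot touching nothing.
It also fails if it takes over 53 s, if anything falls off the work surface, if the arm or the gripper's body presses on something with over 40 N, if the wrist force passes 120 N, or if a joint passes its speed limit or range.

## Working session

There is one attempt and no reset: what is moved stays moved. The work goes in short steps, Python scripts to look and compute and a shell command to move; the robot and the scene stay as the last step left them, time stands still between calls to the robot, and variables do not carry over. Pictures are saved under pics/ and viewed, at most 10 in all, crops included, and the job is handed in when it is done.

```bash
ls; mkdir -p pics
python3 - <<'E'
from workcell import status, optics
import cv2,numpy as np
for n in("scene","top"):
    d=optics.read_camera(n); cv2.imwrite(f"pics/{n}.png",cv2.resize(d["frame"],(784,588)) if 0 else d["frame"]); np.savez(n,**d)
    print(n,d["fx"],d["cx"],d["cy"],np.round(d["R"],3).tolist(),d["t"])
o=status.get_obs();print(o["tool_pos"],o["eef_rot"],o["t"])
E
```

```text
pics
scene 514.3611881244149 280.997096967469 213.09830503074423 [[0.851, 0.524, 0.011], [0.344, -0.543, -0.766], [-0.396, 0.656, -0.643]] [-0.46195007 -0.0939166   1.17037267]
top 437.8961383474559 280.9670469310174 213.7094194501807 [[0.002, -1.0, -0.005], [-0.995, -0.002, -0.101], [0.101, 0.005, -0.995]] [0.09511482 0.51091438 0.80126611]
[0.150311   0.65741516 0.25206689] [ 1.12161745e-01  9.93689437e-01 -1.01205680e-03 -1.46238024e-04] 0.1
```

View pics/top.png

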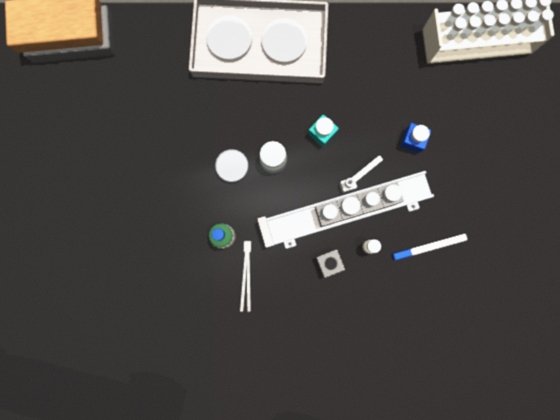

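View pics/scene.png

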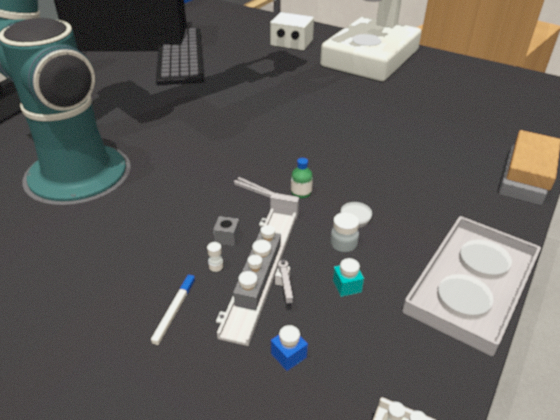

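The top view shows the rail running from the stop at (263,230) to the open end at (430,187). The row has caps at (330,212), (351,206), (372,200) and (393,194), so carrier4 is the one at (393,194). The keeper pivot is at (349,184), with its bar pointing to (380,160).

Look-alikes for carrier4 are the blue block (418,136), the turquoise block (323,128) and the empty spare (331,263). I choose the grey one in the channel with the 30 mm cap, at the open end of the rail. I'll check it in a close crop.

```bash
cat > h.py <<'E'
import numpy as np
def ray(d,u,v,z):
    R,t=d["R"],d["t"]; c=-R.T@t
    r=R.T@np.array([(u-d["cx"])/d["fx"],(v-d["cy"])/d["fy"],1]); return c+r*(z-c[2])/r[2]
def proj(d,X):
    p=d["R"]@np.asarray(X)+d["t"]; return d["fx"]*p[0]/p[2]+d["cx"],d["fy"]*p[1]/p[2]+d["cy"]
E
python3 - <<'E'
import cv2,numpy as np
d=np.load("top.npz"); f=d["frame"][140:260,245:445]
cv2.imwrite("pics/crop.png",cv2.resize(f,None,fx=4,fy=4,interpolation=cv2.INTER_CUBIC))
E
```

```text
(no output)
```

View pics/crop.png

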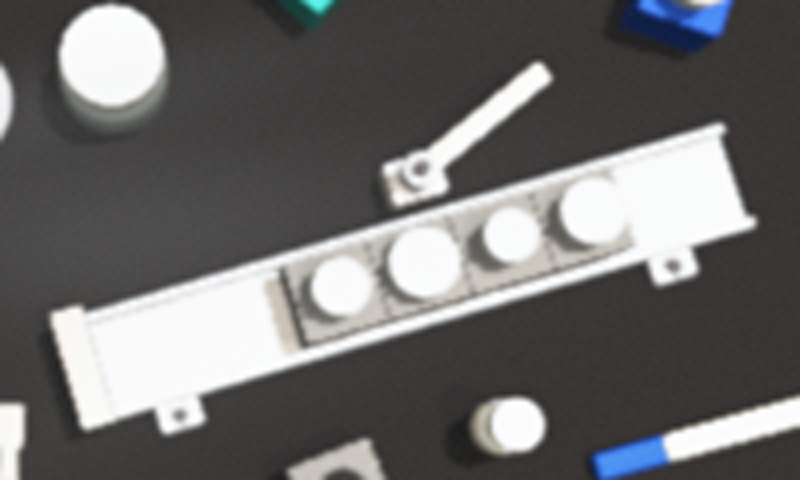

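The crop confirms the row of four grey blocks in the channel. The rear wall corners are at (722,127) and (755,222), the caps at (338,287), (424,262), (511,236) and (592,210), the pivot at (421,168) and the keeper tip at (543,72).

Run:
```python
import numpy as np; from h import *
d=np.load("top.npz")
P=lambda x,y,z: ray(d,245+(x+.5)/4-.5,140+(y+.5)/4-.5,z)
caps=np.array([P(338,287,.064),P(424,262,.060),P(511,236,.065),P(592,210,.062)])
rear=(P(722,127,.016)+P(755,222,.016))/2
stop=(P(82,308,.046)+P(112,421,.046))/2
piv=P(421,168,.049); tip=P(543,72,.0405)
print(caps,rear,stop,piv,tip)
print("len",np.linalg.norm((stop-rear)[:2]),np.diff(caps,axis=0))
ex=(stop-rear)[:2]; a=np.arctan2(ex[1],ex[0]); c=(caps[0]-caps[3])[:2]; print("yaw",a,np.arctan2(c[1],c[0]))
ex/=np.linalg.norm(ex); ey=np.array([-ex[1],ex[0]]); o=(stop+rear)[:2]/2
R=lambda p:((p[:2]-o)@ex*1e3,(p[:2]-o)@ey*1e3)
print("o",o,ex); 
for p in [*caps,piv,tip]: print(np.round(R(p),1))
v=np.array(R(tip))-R(piv);print("keeper",np.arctan2(v[1],v[0])-np.pi/2+2*np.pi,np.hypot(*v))
```

```text
[[ 0.51125777  0.00919951  0.064     ]
 [ 0.52315553 -0.03029359  0.06      ]
 [ 0.53442861 -0.06889613  0.065     ]
 [ 0.54679031 -0.10642185  0.062     ]] [ 0.57118934 -0.18872807  0.016     ] [0.47728267 0.11823424 0.046     ] [ 0.56825126 -0.03121099  0.049     ] [ 0.61548714 -0.09038575  0.0405    ]
len 0.3210051797805317 [[ 0.01189775 -0.0394931  -0.004     ]
 [ 0.01127309 -0.03860254  0.005     ]
 [ 0.0123617  -0.03752572 -0.003     ]]
yaw 1.8676776669499693 1.8689533828670157
o [ 0.524236   -0.03524691] [-0.2925394   0.95625347]
[46.3 -0.6]
[ 5.1 -0.4]
[-35.2   0.1]
[-74.7  -0.7]
[ -9.  -43.3]
[-79.4 -71.1]
keeper 1.9475840870920713 75.71579682518791
```

```bash
python3 -m handwheel '[{"offset":[0.5,-0.97,0],"angular":[0,0,-0.167]},{"offset":[0.5,-0.97,0],"angular":[0,0,-0.167]},{"offset":[0.5,-0.97,0],"angular":[0,0,-0.167]}]' -1
python3 -m handwheel '[{"offset":[0.5,-0.97,0],"angular":[0,0,-0.167]},{"offset":[0.5,-0.97,0],"angular":[0,0,-0.167]},{"offset":[0.5,-0.97,0],"angular":[0,0,-0.167]}]'
python3 -m handwheel '[{"offset":[0.5,-0.97,0],"angular":[0,0,-0.167]},{"offset":[0.5,-0.97,0],"angular":[0,0,-0.167]},{"offset":[0.5,-0.97,0],"angular":[0,0,-0.167]}]'
python3 -m handwheel '[{"offset":[0.5,-0.97,0],"angular":[0,0,-0.167]},{"offset":[0.5,-0.97,0],"angular":[0,0,-0.167]},{"offset":[0.5,-0.97,0],"angular":[0,0,-0.167]}]'
```

```text
t: 0.48
tool_pos: [0.2114, 0.538, 0.2522]
eef_rot: [0.243, 0.97, -0.002, 0.0]
ft_force: [0.0, 0.1, 0.7]
opening: 0.38
grasp_force: 0.0
t: 0.85
tool_pos: [0.2714, 0.423, 0.2531]
eef_rot: [0.367, 0.93, -0.0, 0.0]
ft_force: [-0.5, -0.5, -0.0]
opening: 0.001
grasp_force: 0.0
t: 1.23
tool_pos: [0.3317, 0.3074, 0.2534]
eef_rot: [0.486, 0.874, 0.0, 0.0]
ft_force: [-0.5, -0.2, 0.2]
opening: -0.001
grasp_force: 0.0
t: 1.6
tool_pos: [0.3921, 0.1912, 0.2535]
eef_rot: [0.596, 0.803, 0.0, 0.0]
ft_force: [-0.4, 0.8, -0.8]
opening: -0.0
grasp_force: 0.0
```

```bash
python3 -m handwheel '[{"offset":[0.47,-0.96,0],"angular":[0,0,0]},{"offset":[0.47,-0.96,0],"angular":[0,0,0]},{"offset":[0.47,-0.96,0],"angular":[0,0,0]}]' -1
python3 -m handwheel '[{"offset":[0.47,-0.96,0],"angular":[0,0,0]},{"offset":[0.47,-0.96,0],"angular":[0,0,0]},{"offset":[0.47,-0.96,0],"angular":[0,0,0]}]'
python3 -m handwheel '[{"offset":[0.47,-0.96,0],"angular":[0,0,0]},{"offset":[0.47,-0.96,0],"angular":[0,0,0]},{"offset":[0.47,-0.96,0],"angular":[0,0,0]},{"offset":[0.47,-0.96,0],"angular":[0,0,0]}]'
python3 -m handwheel '[{"offset":[0,0,-0.5],"angular":[0,0,0]},{"offset":[0,0,-1],"angular":[0,0,0]},{"offset":[0,0,-1],"angular":[0,0,0]},{"offset":[0,0,-1],"angular":[0,0,0]}]'
python3 - <<'E'
from workcell import status, optics
import cv2,numpy as np
d=optics.read_camera("wrist"); cv2.imwrite("pics/w1.png",d["frame"]);np.savez("w1",**d)
o=status.get_obs();print(o["tool_pos"],o["eef_rot"],o["joint_pos"],d["hand_eye"])
d=optics.read_camera("top"); np.savez("top2",**d)
E
```

```text
t: 1.98
tool_pos: [0.4487, 0.0762, 0.2535]
eef_rot: [0.596, 0.803, 0.0, 0.0]
ft_force: [-0.5, 0.9, 0.3]
opening: -0.002
grasp_force: 0.0
t: 2.35
tool_pos: [0.5052, -0.0383, 0.2532]
eef_rot: [0.595, 0.803, 0.0, 0.0]
ft_force: [0.2, 1.3, 0.9]
opening: -0.002
grasp_force: 0.0
t: 2.85
tool_pos: [0.5598, -0.1506, 0.2527]
eef_rot: [0.594, 0.804, 0.0, -0.001]
ft_force: [0.0, 0.1, -0.5]
opening: -0.003
grasp_force: 0.0
t: 3.35
tool_pos: [0.5607, -0.1519, 0.1353]
eef_rot: [0.594, 0.804, 0.0, 0.001]
ft_force: [-0.5, 0.7, 0.8]
opening: -0.0
grasp_force: 0.0
[ 0.56173783 -0.15263348  0.13651662] [0.59427295 0.8042599  0.00089379 0.00221013] [-3.08249866e-01  1.87234263e-01  1.92425134e+00  3.13194121e-04
  1.02534655e+00 -6.06481145e-01] [[-3.05123879e-04 -9.60599048e-01 -2.77937718e-01  7.15510139e-02]
 [ 9.99999274e-01 -6.17113824e-04  1.03503511e-03  2.61064264e-05]
 [-1.16577295e-03 -2.77937200e-01  9.60598539e-01 -1.20342704e-01]
 [ 0.00000000e+00  0.00000000e+00  0.00000000e+00  1.00000000e+00]]
```

View pics/w1.png

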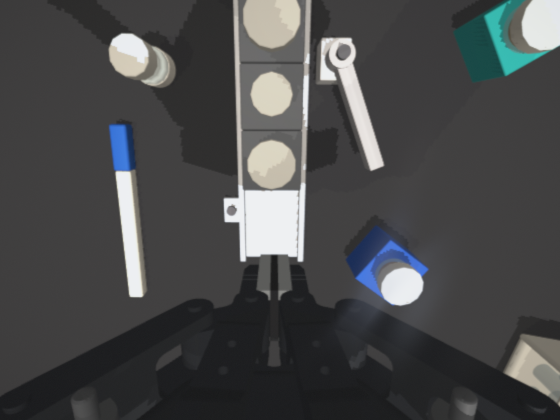

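The wrist view shows the shut fingertips at (275,258), in line with the channel (centre col 271). Carrier4's rear edge is at row 190, the keeper runs from (342,52) to (376,165), and the blue look-alike is off to the right at (388,270).

```bash
cat >> h.py <<'E'
from scipy.spatial.transform import Rotation as Ro
o=np.array([0.524236,-0.03524691]); ex=np.array([-0.2925394,0.95625347]); ey=np.array([-ex[1],ex[0]])
rail=lambda p: np.round(np.array([(p[:2]-o)@ex,(p[:2]-o)@ey])*1e3,1)
world=lambda x,y: o+ex*x/1e3+ey*y/1e3
def wcam(d,pos,q):
    d=dict(d); M=np.eye(4); M[:3,:3]=Ro.from_quat(q).as_matrix(); M[:3,3]=pos
    C=np.linalg.inv(M@d["hand_eye"]); d["R"]=C[:3,:3]; d["t"]=C[:3,3]; return d
E
python3 - <<'E'
from h import *
d=wcam(np.load("w1.npz"),[0.5614,-0.1524,0.1360],[0.5943,0.8042,0.0005,0.001])
for n,u,v,z in [("c4rear",271,190,.042),("railend L",241,260,.016),("railend R",302,261,.016),("cap4",271,164,.062),("cap3",271,94,.065),("piv",342,52,.049),("ktip",376,166,.0405),("bluecap",402,285,.062),("blue L",347,260,.042)]:
    print(n,rail(ray(d,u,v,z)))
print("tcp",rail(np.array([0.5614,-0.1524])))
t=np.load("top.npz");print("blue top cam",rail(ray(t,420,134,.06)))
E
```

```text
c4rear [-96.1   0.3]
railend L [-160.1   25.2]
railend R [-161.1  -25. ]
cap4 [-75.7   0.1]
cap3 [-36.   0.]
piv [-11.3 -42. ]
ktip [-79.8 -71. ]
bluecap [-157.9  -89.1]
blue L [-148.4  -55.4]
tcp [-122.9   -1.3]
blue top cam [-157.5  -88.9]
```

```bash
python3 -m handwheel '[{"offset":[-0.01,0,-0.3],"angular":[0,0,0]},{"offset":[-0.01,0,-0.6],"angular":[0,0,0]},{"offset":[-0.01,0,-0.77],"angular":[0,0,0]},{"offset":[-0.01,0,-0.77],"angular":[0,0,0]},{"offset":[-0.01,0,-0.77],"angular":[0,0,0]},{"offset":[-0.01,0,-0.77],"angular":[0,0,0]}]' -1
python3 - <<'E'
from workcell import status
from h import *
p=status.get_obs()["tool_pos"];print(p,rail(p)); print("10mm along rail, units",ex*.01/.12)
E
```

```text
t: 4.2
tool_pos: [0.5602, -0.1537, 0.0432]
eef_rot: [0.595, 0.804, 0.001, 0.002]
ft_force: [0.9, -0.1, -0.1]
opening: -0.002
grasp_force: 0.0
[ 0.56022314 -0.15374849  0.04315277] [-123.8    0.3]
10mm along rail, units [-0.02437828  0.07968779]
```

```bash
python3 -m handwheel '[{"offset":[-0.012,0.04,0],"angular":[0,0,0]},{"offset":[-0.024,0.08,0],"angular":[0,0,0]},{"offset":[-0.034,0.11,0],"angular":[0,0,0]},{"offset":[-0.043,0.14,0],"angular":[0,0,0]},{"offset":[-0.052,0.17,0],"angular":[0,0,0]},{"offset":[-0.061,0.2,0],"angular":[0,0,0]},{"offset":[-0.07,0.23,0],"angular":[0,0,0]},{"offset":[-0.08,0.26,0],"angular":[0,0,0]},{"offset":[-0.089,0.29,0],"angular":[0,0,0]},{"offset":[-0.098,0.32,0],"angular":[0,0,0]}]' -1
python3 - <<'E'
from workcell import status
from h import *
p=status.get_obs()["tool_pos"];print(p,rail(p))
E
```

```text
t: 5.45
tool_pos: [0.5466, -0.1145, 0.0408]
eef_rot: [0.595, 0.804, -0.0, -0.0]
ft_force: [1.0, -2.7, -0.9]
opening: 0.002
grasp_force: 0.9
[ 0.54658265 -0.11452508  0.04084437] [-82.3   1.8]
```

```bash
python3 -m handwheel '[{"offset":[-0.008,0.036,0],"angular":[0,0,0]},{"offset":[-0.016,0.07,0],"angular":[0,0,0]},{"offset":[-0.024,0.105,0],"angular":[0,0,0]},{"offset":[-0.034,0.14,0],"angular":[0,0,0]},{"offset":[-0.044,0.175,0],"angular":[0,0,0]},{"offset":[-0.055,0.21,0],"angular":[0,0,0]},{"offset":[-0.066,0.245,0],"angular":[0,0,0]},{"offset":[-0.076,0.28,0],"angular":[0,0,0]},{"offset":[-0.087,0.315,0],"angular":[0,0,0]},{"offset":[-0.098,0.35,0],"angular":[0,0,0]}]' -1
python3 - <<'E'
from workcell import status,optics
from h import *
p=status.get_obs()["tool_pos"];print(p,rail(p))
import cv2
d=optics.read_camera("wrist"); cv2.imwrite("pics/w2.png",d["frame"]);np.savez("w2",**d)
E
```

```text
t: 6.7
tool_pos: [0.5349, -0.0725, 0.0409]
eef_rot: [0.595, 0.804, 0.0, -0.0]
ft_force: [0.9, -2.4, -1.6]
opening: 0.0
grasp_force: 0.8
[ 0.53485877 -0.0724748   0.04088125] [-38.7   0.7]
```

View pics/w2.png

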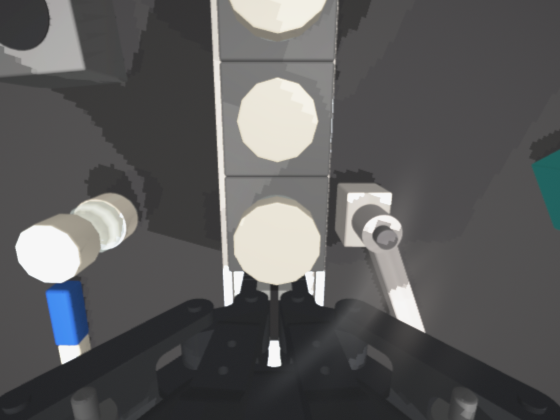

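The wrist view shows the train still touching and square. Carrier4's rear edge is at row 271 against the fingers, and the keeper is untouched.

```bash
python3 -m handwheel '[{"offset":[-0.008,0.03,0],"angular":[0,0,0]},{"offset":[-0.016,0.06,0],"angular":[0,0,0]},{"offset":[-0.026,0.09,0],"angular":[0,0,0]},{"offset":[-0.035,0.12,0],"angular":[0,0,0]},{"offset":[-0.044,0.145,0],"angular":[0,0,0]},{"offset":[-0.05,0.165,0],"angular":[0,0,0]},{"offset":[-0.054,0.18,0],"angular":[0,0,0]},{"offset":[-0.057,0.19,0],"angular":[0,0,0]}]' -1
python3 -m handwheel '[{"offset":[-0.003,0.01,0],"angular":[0,0,0]},{"offset":[-0.006,0.02,0],"angular":[0,0,0]}]' -1
python3 - <<'E'
from workcell import status,optics
from h import *
p=status.get_obs()["tool_pos"];print(p,rail(p))
E
```

```text
t: 7.75
tool_pos: [0.5281, -0.0499, 0.0409]
eef_rot: [0.595, 0.804, -0.0, 0.0]
ft_force: [-0.1, -1.7, -1.2]
opening: 0.002
grasp_force: 0.9
t: 8.0
tool_pos: [0.5274, -0.0476, 0.0409]
eef_rot: [0.595, 0.804, -0.0, 0.0]
ft_force: [0.6, -2.2, 0.3]
opening: -0.005
grasp_force: 0.9
[ 0.52737589 -0.04758456  0.04087424] [-12.7   0.6]
```

Small steps now until the force rises.

```bash
python3 -m handwheel '[{"offset":[-0.002,0.008,0],"angular":[0,0,0]},{"offset":[-0.004,0.016,0],"angular":[0,0,0]}]' -1 | grep -E "force|pos"
python3 -m handwheel '[{"offset":[-0.002,0.008,0],"angular":[0,0,0]},{"offset":[-0.004,0.016,0],"angular":[0,0,0]}]' -1| grep -E "force|pos"
```

```text
tool_pos: [0.5274, -0.0466, 0.0411]
ft_force: [0.9, -9.2, -2.6]
grasp_force: 4.1
tool_pos: [0.5276, -0.0464, 0.0414]
ft_force: [1.9, -16.0, -1.9]
grasp_force: 7.7
```

```bash
python3 -m handwheel '[{"offset":[0.025,-0.08,0],"angular":[0,0,0]},{"offset":[0.06,-0.2,0],"angular":[0,0,0]},{"offset":[0.06,-0.2,0.3],"angular":[0,0,0]},{"offset":[0.06,-0.2,0.7],"angular":[0,0,0]},{"offset":[0.06,-0.2,0.8],"angular":[0,0,0]},{"offset":[0.06,-0.2,0.8],"angular":[0,0,0]}]' -1
python3 - <<'E'
from workcell import status,optics
from h import *
import cv2
ob=status.get_obs();p=ob["tool_pos"];print(p,rail(p))
d=optics.read_camera("wrist"); w=d["frame"]; np.savez("w3",**d,p=p,q=ob["eef_rot"])
d=optics.read_camera("top"); np.savez("top3",**d)
s=cv2.resize(d["frame"][140:260,245:445],None,fx=2.8,fy=2.8,interpolation=cv2.INTER_CUBIC)
cv2.imwrite("pics/m3.png",np.hstack([cv2.resize(w,(440,330)),cv2.copyMakeBorder(s[:330,:360],0,max(0,330-s.shape[0]),0,0,0)]))
E
```

```text
t: 9.25
tool_pos: [0.5343, -0.068, 0.1377]
eef_rot: [0.595, 0.804, 0.001, 0.001]
ft_force: [0.6, -0.3, -0.1]
opening: 0.002
grasp_force: 0.0
[ 0.53432334 -0.0680413   0.13771898] [-34.3  -0.1]
```

View pics/m3.png

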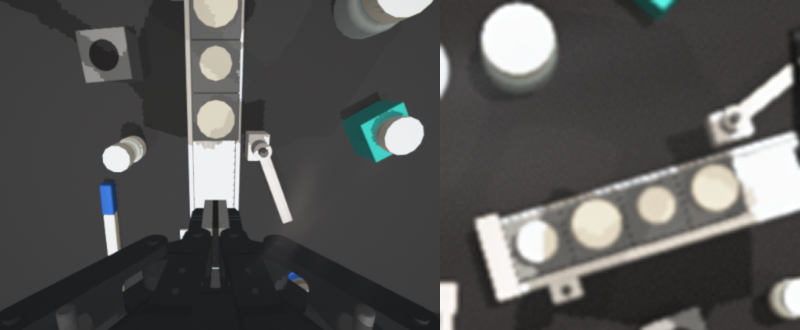

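The left panel shows the row forward and carrier4 clear of the fingers, with the keeper unmoved. The right panel shows carrier1's block (cap at (537,241)) flush against the stop face at (505,255). Next I lift over and come down on the outer side of the keeper.

```bash
python3 -m handwheel '[{"offset":[0.4,0.015,0],"angular":[0,0,0]},{"offset":[0.757,0.03,0],"angular":[0,0,0]},{"offset":[0.757,0.03,0],"angular":[0,0,0]},{"offset":[0.757,0.03,-0.3],"angular":[0,0,0]},{"offset":[0.757,0.03,-0.55],"angular":[0,0,0]},{"offset":[0.757,0.03,-0.7],"angular":[0,0,0]},{"offset":[0.757,0.03,-0.7],"angular":[0,0,0]},{"offset":[0.757,0.03,-0.7],"angular":[0,0,0]}]' -1
python3 - <<'E'
from workcell import status,optics
from h import *
import cv2
ob=status.get_obs();p=ob["tool_pos"];print(p,rail(p))
for th in np.linspace(1.95,0,20):
    u=np.array([-np.sin(th),np.cos(th)]);n=np.array([-np.cos(th),-np.sin(th)])
    c=np.array([-10,-43])+55*u+(5+11.5*abs(n[0])+9*abs(n[1]))*n
    print(round(th,2),c.round(),((world(*c)-p[:2])/.12).round(3))
E
```

```text
t: 10.35
tool_pos: [0.625, -0.0643, 0.0537]
eef_rot: [0.595, 0.804, 0.0, 0.001]
ft_force: [0.5, 0.2, 0.7]
opening: 0.004
grasp_force: 0.0
[ 0.62499844 -0.06426156  0.05373324] [-57.2 -87.9]
1.95 [-55. -80.] [-0.071  0.001]
1.85 [-58. -74.] [-0.106 -0.042]
1.74 [-61. -68.] [-0.147 -0.082]
1.64 [-64. -62.] [-0.193 -0.116]
1.54 [-65. -56.] [-0.237 -0.144]
1.44 [-67. -51.] [-0.271 -0.164]
1.33 [-67. -46.] [-0.308 -0.182]
1.23 [-68. -41.] [-0.348 -0.197]
1.13 [-67. -36.] [-0.39  -0.208]
1.03 [-67. -30.] [-0.434 -0.216]
0.92 [-65. -25.] [-0.48  -0.218]
0.82 [-63. -20.] [-0.528 -0.216]
0.72 [-61. -14.] [-0.576 -0.209]
0.62 [-58.  -9.] [-0.624 -0.196]
0.51 [-54.  -5.] [-0.671 -0.177]
0.41 [-49.  -0.] [-0.717 -0.152]
0.31 [-44.   4.] [-0.761 -0.122]
0.21 [-39.   7.] [-0.802 -0.086]
0.1 [-33.  10.] [-0.839 -0.045]
0.0 [-26.  12.] [-0.871  0.001]
```

```bash
python3 -m handwheel '[{"offset":[-0.07,0,0],"angular":[0,0,0]},{"offset":[-0.106,-0.04,0],"angular":[0,0,0]},{"offset":[-0.147,-0.08,0],"angular":[0,0,0]},{"offset":[-0.19,-0.116,0],"angular":[0,0,0]},{"offset":[-0.237,-0.144,0],"angular":[0,0,0]},{"offset":[-0.27,-0.164,0],"angular":[0,0,0]},{"offset":[-0.308,-0.182,0],"angular":[0,0,0]},{"offset":[-0.348,-0.197,0],"angular":[0,0,0]},{"offset":[-0.39,-0.208,0],"angular":[0,0,0]},{"offset":[-0.434,-0.216,0],"angular":[0,0,0]}]' -1
python3 - <<'E'
from workcell import status,optics
from h import *
import cv2
ob=status.get_obs();p=ob["tool_pos"];print(p,rail(p))
d=optics.read_camera("wrist"); cv2.imwrite("pics/w4.png",d["frame"])
E
```

```text
t: 11.6
tool_pos: [0.5721, -0.0902, 0.0529]
eef_rot: [0.595, 0.804, -0.0, 0.0]
ft_force: [0.5, 0.1, 0.1]
opening: -0.001
grasp_force: 0.4
[ 0.57211613 -0.09017502  0.05289866] [-66.5 -29.7]
```

View pics/w4.png

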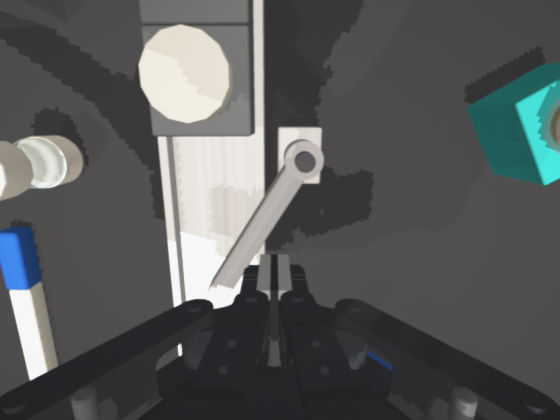

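The keeper has swung past the rail wall. It runs from the pivot (303,160) to its tip (220,288), with the fingers behind it at (272,262). I'll continue the arc.

```bash
python3 -m handwheel '[{"offset":[-0.046,-0.002,0],"angular":[0,0,0]},{"offset":[-0.094,0,0],"angular":[0,0,0]},{"offset":[-0.142,0.007,0],"angular":[0,0,0]},{"offset":[-0.19,0.02,0],"angular":[0,0,0]},{"offset":[-0.237,0.039,0],"angular":[0,0,0]},{"offset":[-0.283,0.064,0],"angular":[0,0,0]},{"offset":[-0.327,0.094,0],"angular":[0,0,0]},{"offset":[-0.368,0.13,0],"angular":[0,0,0]},{"offset":[-0.405,0.171,0],"angular":[0,0,0]}]' -1
python3 -m handwheel '[{"offset":[-0.016,0.025,0],"angular":[0,0,0]},{"offset":[-0.03,0.043,0],"angular":[0,0,0]},{"offset":[-0.03,0.043,0],"angular":[0,0,0]}]' -1
python3 - <<'E'
from workcell import status
from h import *
print(rail(status.get_obs()["tool_pos"]))
E
```

```text
t: 12.78
tool_pos: [0.5234, -0.0692, 0.0529]
eef_rot: [0.595, 0.804, -0.0, -0.0]
ft_force: [1.4, -0.8, 0.4]
opening: -0.001
grasp_force: 0.4
t: 13.15
tool_pos: [0.5203, -0.0644, 0.0529]
eef_rot: [0.595, 0.804, -0.0, 0.0]
ft_force: [0.5, -1.2, -1.0]
opening: -0.002
grasp_force: 0.7
[-26.8  12.3]
```

```bash
python3 -m handwheel '[{"offset":[-0.004,0.012,0],"angular":[0,0,0]},{"offset":[-0.006,0.02,0],"angular":[0,0,0]},{"offset":[-0.006,0.02,0],"angular":[0,0,0]}]' -1| grep -E "force|pos"
python3 -m handwheel '[{"offset":[-0.002,0.008,0],"angular":[0,0,0]},{"offset":[-0.004,0.016,0],"angular":[0,0,0]},{"offset":[-0.004,0.016,0],"angular":[0,0,0]}]' -1| grep -E "force|pos"
python3 - <<'E'
from workcell import status
from h import *
print(rail(status.get_obs()["tool_pos"]))
E
```

```text
tool_pos: [0.5202, -0.064, 0.0531]
ft_force: [0.5, -9.0, -2.1]
grasp_force: 4.7
tool_pos: [0.5202, -0.0637, 0.0532]
ft_force: [2.3, -16.4, -4.5]
grasp_force: 7.9
[-26.1  12.2]
```

The keeper is against its hard stop at 16 N. I'll back off, lift and check.

```bash
python3 -m handwheel '[{"offset":[0.02,-0.06,0],"angular":[0,0,0]},{"offset":[0.06,-0.2,0],"angular":[0,0,0]},{"offset":[0.08,-0.27,0.2],"angular":[0,0,0]},{"offset":[0.08,-0.27,0.6],"angular":[0,0,0]},{"offset":[0.08,-0.27,0.9],"angular":[0,0,0]},{"offset":[0.08,-0.27,0.9],"angular":[0,0,0]}]' -1
python3 - <<'E'
from workcell import status,optics
from h import *
import cv2
ob=status.get_obs();p=ob["tool_pos"];print(p,rail(p))
d=optics.read_camera("wrist"); w=d["frame"]; np.savez("w5",**d,p=p,q=ob["eef_rot"])
cv2.imwrite("pics/w5.png",w)
d=optics.read_camera("top"); cv2.imwrite("pics/top5.png",d["frame"])
E
```

```text
t: 14.65
tool_pos: [0.5315, -0.0935, 0.1648]
eef_rot: [0.595, 0.804, 0.002, 0.003]
ft_force: [0.8, -0.4, -0.8]
opening: 0.004
grasp_force: 0.0
[ 0.5314835  -0.09346493  0.16482667] [-57.8  10.1]
```

View pics/w5.png

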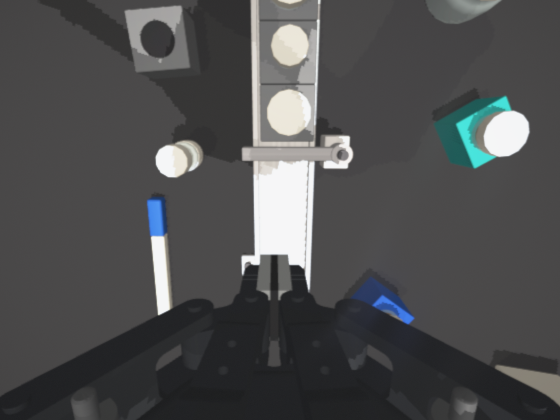

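View pics/top5.png

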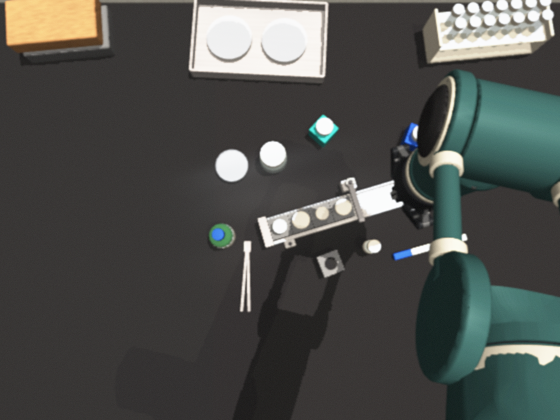

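The wrist view shows the keeper straight across the channel, from (243,153) to (343,155), just behind carrier4's rear edge at row 141. In the top view the row is flush against the stop, from (265,230) to the cap at (343,206), and every bystander is where it started. The robot is clear of everything.

```bash
python3 -c "
from workcell import ticket
print(ticket.close_job())"
```

```text
the job is handed in; nothing more can be done
None
```

The job is handed in: the four carriers went home as one touching train with the first against the end stop, the keeper is closed across the rail behind the last, and nothing else on the bench was moved.

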